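# Reload the blister sealing press

## Robot

A 6-joint arm with a two-finger parallel gripper is mounted at the origin on the work surface. World frame = base frame: x ahead of the robot, y to its left, z up, the work surface at z = 0. Lengths are in mm, angles in rad, forces in N, time in s.
With the tool pointing down it reaches from about 350 to 975 mm from the base axis. Payload 7.1 kg.
Tool frame: the origin (TCP) lies midway between the tips of the shut fingers; the grasp point (between the pads) lies 19 mm behind it (ctrl.tcp_to_grasp is the distance from the TCP to the grasp point, in mm); z points along the fingers, y is the line along which they close (so a half turn about z gives the same grasp; the last joint's range is limited). The gripper opens to 88 mm and grips with 3 to 60 N. Pads are 20 mm wide; open, the fingers measure 115 mm over their backs; the gripper's body (75 mm by 178 mm) begins 61 mm behind the grasp point.
Start: joints at [-1.142, 0.423, 1.63, -0, 1.089, -0.019], TCP at [270.629, -563.351, 222.675] pointing down, gripper open.
Joint ranges: [-3, 3], [-0.9, 2.11], [0.09, 2.58], [-1.31, 4.45], [0.11, 2.69], [-2.54, 2.54]. Speed limits (rad/s): [2.39, 2.39, 3.01, 3.14, 3.14, 3.14].

## Interface

Orientations are given as a rotation vector (axis times angle).
In Python, from workcell import get_obs, cams, ticket, boxes_of, ctrl gives the robot as it stands.
- The arm moves only by the shell command python3 -m creep 'ROWS' [OPENING]. ROWS is JSON, one flat list of numbers, 4 for each row, row after row: the shift along the world's x, y, z in m, then the turn about the world's z in rad. In form: [tx, ty, tz, spin, tx, ty, tz, spin, ...]. A call has 1 to 10 rows; each row is the pose to reach, as a shift and turn from the pose commanded when the call began; what a row does not reach only later rows make up. A row lasts 1/12 s, in which the tool goes at most 41.7 mm and 7.16 degrees, less where a joint would pass 70% of its speed; a pose out of reach is approached as far as the arm can. A call with a gripper value outside its range is refused whole. OPENING is the opening, from 0 (shut) to 1 (fully open), set as the call begins (- or left out, the last holds). The fingers move at their own pace and stop on an object; the grip force is fixed at half the most. Time passes only in rows, so rows that repeat a pose let the fingers close. It gives the time, the measured TCP pose, the force, the opening and the grip force at its end, in the units of the state.
- get_obs(): the state, without advancing time (a new reading comes with each control period).
- cams.get_image(name): name is "scene" or "top" or "wrist"; returns (picture, depth): 400x640x3 uint8, red, green, blue; 400x640 float32, mm along the optical axis (not along the pixel's ray), 0 where there is no reading.
- cams.get_calibration(name): a dict with "mtx" (3x3 intrinsics, pixels), "R" (3x3) and "t" (3): a world point X has camera coordinates R X + t; the wrist camera has in their place "mount" (4x4, takes a point from camera to tool coordinates, whose origin is the TCP and whose axes are the flange's). Camera axes: x right, y down, z forward; pixel columns grow to the right and rows downward; lengths in mm; the calibration is good to about 2 mm. A picture is of the moment at which its call begins: read the wrist's pose just before it. get_calibration takes no time and is no camera call.
- ticket.close_job(): hands the job in; it is judged then, once.
Trained networks look in the newest picture that a camera, given by its name, has taken for a name from the list of things; names that differ only in an ending like _2 or _b are one class to them, and where a whole thing is asked for, a point or a joint stands for the part that bears it (a point fixed in the world has none). Each returns a list of dicts, best first, with "score" (0 to 1); they miss things now and then, are a little off and sometimes report something else, mostly with a low value. They report only what shows in the picture. A call takes as long as a camera call.
- boxes_of(camera, target): "centre" ([column, row] in pixels, amid what is visible of it).
The state is a dict: "t": time; "qpos": joint angles; "qvel": joint speeds; "joint_torque": joint torques, N m; "ee_pos": TCP position; "orientation": TCP orientation; "ft_force": force on the tool from outside, world axes, zero at the start; "moment": the same for the moment, N m; "width": finger opening in mm; "grasp_force": force on a finger pad.
Only numpy, scipy, OpenCV 4.12 (cv2) and the standard library are available. Lean on these libraries where they do the work, as an engineer would, in place of code of your own. Each camera call takes 0.05 s, during which the arm holds its last target. There are 200 camera calls.

## Task

Take the finished six-bubble pack out of the sealing press and lay it flat, foil side up, in the grey out tray. Then take the wide six-bubble pack from the leaning rack, lay it in the press's pocket with its bubbles down and foil up so that its flange is flush on the block, and finally press the press's hand lever down until it snaps and stays down by itself. Leave the narrow pack on its rest and do not upset the vials.

Things in the scene. Friction and masses are not known exactly. Their poses are not given: they have to be found in the camera images.
- sealed_pack: Finished blister pack: white plastic flange 90 (its x) x 64 (y) x 4 mm, silvery foil on the +z face, six bubbles in two rows of three standing 10 mm out of the -z face (over 67 x 39 mm, tapering). Origin: centre of the flange's bubble-side face. About 30 g. Starts in the press's pocket, bubbles down.
- fresh_pack: Wide six-bubble pack, same shape, sizes and origin as the sealed pack. Starts leaning on one of the rack's two rests (either): bubbles against the rest, foil facing the rack's front (its -x) and up, foil normal 48 deg from vertical, its +x end up. Its long edges are free; the rest behind it is 36 mm wide.
- narrow_pack: Like the others but only 38 mm wide with one row of three bubbles; leans on the rack's other rest. It stays there. Origin: centre of the flange's bubble-side face.
- rack: Grey plastic rack, fixed: base 100 x 200 x 10 mm, two leaning rests 115 mm apart along its y (at y = +-57.5 mm). Tops of the leaning packs about 105 mm above the table. Origin: on the table, under the middle between the pack centres; front towards -x.
- nest (a point): Centre of the mouth of the pocket (71 x 43 mm, 16 deep) in the press's aluminium block, 94 (x) x 51 (y) mm, top 40 mm above the table, 28 above the press's base. A seated pack's flange rests on the block's top: its origin is at this point, long axis along x (either way round), overhanging 6.5 mm at each long side. x away from the robot, y left, z up.
- press: Sealing press, fixed, base 210 x 215 x 12 mm; origin on the table under the nest, axes as the nest's. A steel platen stands open behind the nest: hinge at x = 85, z = 52 mm, leaning away 25 deg from upright, top at about z = 165 mm. It is geared to the lever and swings down over the pack as the lever is pressed; it will not close fully on a badly seated pack.
- lever_grip (a point): Middle of the lever's black crossbar (round bar 20 mm thick, 64 mm long, along the press's y), on its axis, 155 mm from lever_pivot; moves with the lever. Press it from above.
- lever_pivot (a point): Pivot axis of the hand lever (axis along the press's y), 85 mm behind and 115 mm to the right (-y) of the nest centre, 60 mm above the table. Axes as the nest's.
- press_lever (a joint): Angle of the lever, rad: 0 = up (lever rises 0.80 rad from level, from the pivot towards the robot), grows as it is pressed down, stop at 0.75. A spring pushes it up (about 8 N at the bar); past about 0.62 it snaps down and the detent holds it at about 0.75.
- out_tray: Grey open plastic tray, fixed, 160 (x) x 150 (y) mm outside, walls 4 mm thick and 22 mm high, floor about 4 mm thick. Origin: centre of its underside, on the table.
- vial_a: Small glass vial with a cap, 26 mm across, 52 mm tall, standing; origin at the centre of its foot. Bystander. Behind and left of the press.
- vial_b: Small glass vial with a cap, 26 mm across, 52 mm tall, standing; origin at the centre of its foot. Bystander. Behind the rack.

How it is judged (in metres and radians):
On the way, in this order (a step that is already met when the one before it is completed fails the run):
1. the finished pack lies flat in the out tray, foil up (x of sealed_pack in the frame of out_tray between -0.06 and 0.06 m and y of sealed_pack in the frame of out_tray between -0.06 and 0.06 m and z of sealed_pack in the frame of out_tray below 0.02 m and angle between sealed_pack's own z axis and vertical below 0.15 rad and linear speed of sealed_pack below 0.02 m/s), for 0.2 s.
2. the wide pack is fully home in the press's pocket, bubbles down, let go, with the lever still up (horizontal distance between fresh_pack and nest below 0.006 m and z of fresh_pack in the frame of nest between -0.003 and 0.002 m and angle between fresh_pack's own z axis and vertical below 0.08 rad and angle between the x axis of fresh_pack and the x axis of nest, either way round below 0.12 rad and linear speed of fresh_pack below 0.02 m/s and contact force between fresh_pack and the fingers below 0.1 N and value of joint press_lever below 0.2 rad), for 0.2 s.
3. the lever is down in its detent (value of joint press_lever above 0.71 rad), for 0.2 s.
At the end, for the whole second after the job is handed in: Finished pack at rest, flat within 0.15 rad, foil up, on the out tray's floor, within 60 mm of its centre in x and y; wide pack at rest in the pocket, foil up, flange within 2 mm of the block, centred within 6 mm, level within 0.08, square within 0.12 rad; lever stays past 0.71 rad (all of step 1 and horizontal distance between fresh_pack and nest below 0.006 m and z of fresh_pack in the frame of nest between -0.003 and 0.002 m and angle between fresh_pack's own z axis and vertical below 0.08 rad and angle between the x axis of fresh_pack and the x axis of nest, either way round below 0.12 rad and linear speed of fresh_pack below 0.02 m/s and value of joint press_lever above 0.71 rad); the robot touches nothing.
It fails at once if the narrow pack is pushed or taken from its rest (moved over 25 mm) (distance of narrow_pack from where it was at the start of the episode above 0.025 m).
It fails at once if vial a is tipped or pushed over 40 mm (angle between vial_a's own z axis and vertical above 0.6 rad or distance of vial_a from where it was at the start of the episode above 0.04 m).
It fails at once if vial b is tipped or pushed over 40 mm (angle between vial_b's own z axis and vertical above 0.6 rad or distance of vial_b from where it was at the start of the episode above 0.04 m).
It also fails if it takes over 69 s, if anything falls off the work surface, if the arm or the gripper's body presses on something with over 40 N, if the wrist force passes 120 N, or if a joint passes its speed limit or range.

## Working session

There is one attempt and no reset: what is moved stays moved. The work goes in short steps, Python scripts to look and compute and a shell command to move; the robot and the scene stay as the last step left them, time stands still between calls to the robot, and variables do not carry over. Pictures are saved under pics/ and viewed, at most 11 in all, crops included, and the job is handed in when it is done.

```bash
mkdir -p pics; ls; cat > h.py <<'E'
import numpy as np, cv2
from workcell import get_obs, cams, boxes_of, ctrl
from scipy.spatial.transform import Rotation as Rn
def grab(name):
    o=get_obs(); im,d=cams.get_image(name); c=cams.get_calibration(name)
    K=np.array(c["mtx"])
    if "mount" in c:
        T=np.eye(4);T[:3,:3]=Rn.from_rotvec(o["orientation"]).as_matrix();T[:3,3]=o["ee_pos"]
        M=T@np.array(c["mount"])
    else:
        M=np.eye(4);R=np.array(c["R"]);M[:3,:3]=R.T;M[:3,3]=-R.T@np.array(c["t"])
    v,u=np.mgrid[0:d.shape[0],0:d.shape[1]]
    P=np.stack([(u-K[0,2])/K[0,0]*d,(v-K[1,2])/K[1,1]*d,d],-1)@M[:3,:3].T+M[:3,3]
    P[d<=0]=np.nan
    return im,d,P,M,K
def save(n,im): cv2.imwrite(f"pics/{n}.png",im[:,:,::-1])
E
python3 - <<'E'
from h import *
o=get_obs(); print({k:np.round(v,3) for k,v in o.items()})
for cam in ["scene","top"]:
    im,d,P,M,K=grab(cam); save(cam,im); np.savez(cam,im=im,P=P,M=M,K=K)
    print(cam,"cam pos",M[:3,3].round())
    for n in ["sealed_pack","fresh_pack","narrow_pack","rack","press","lever_grip","out_tray","vial_a"]:
        for b in boxes_of(cam,n)[:3]:
            c=np.round(b["centre"]).astype(int); print(n,round(b["score"],2),c,P[c[1],c[0]].round())
E
```

```text
pics
{'t': np.float64(0.0), 'qpos': array([-1.142,  0.424,  1.631,  0.   ,  1.089, -0.019]), 'qvel': array([ 0.   , -0.001,  0.   , -0.   , -0.   , -0.001]), 'joint_torque': array([-2.0000e-03, -5.4464e+01, -2.7366e+01,  6.4000e-02,  2.3000e-02,
       -0.0000e+00]), 'ee_pos': array([ 270.398, -562.842,  221.911]), 'orientation': array([-3.062, -0.697,  0.   ]), 'ft_force': array([ 0.796, -0.428, -0.378]), 'moment': array([ 0.031, -0.013, -0.045]), 'grasp_force': np.float64(0.0), 'width': np.float64(87.698)}
scene cam pos [1148.   11.  817.]
sealed_pack 0.69 [334 212] [596.  37.  50.]
sealed_pack 0.67 [306 229] [662. -30.  67.]
sealed_pack 0.64 [183 165] [ 488. -373.   81.]
fresh_pack 0.61 [184 164] [ 457. -387.   50.]
narrow_pack 0.4 [307 230] [667. -27.  69.]
rack 0.83 [207 189] [ 512. -317.   12.]
rack 0.24 [306 227] [657. -30.  68.]
press 0.87 [307 228] [660. -27.  68.]
lever_grip 0.84 [290 182] [579. -73. 139.]
out_tray 0.78 [455 205] [517. 369.   2.]
vial_a 0.59 [172 212] [ 616. -376.   41.]
vial_a 0.48 [360 258] [720. 101.  43.]
vial_a 0.48 [306 229] [662. -30.  67.]
top cam pos [ 463.   -7. 1450.]
sealed_pack 0.59 [310 205] [582.  40.  46.]
fresh_pack 0.66 [458 243] [ 476. -380.   70.]
fresh_pack 0.21 [454 199] [ 602. -375.   58.]
narrow_pack 0.8 [417 232] [ 506. -263.   76.]
rack 0.7 [432 231] [ 511. -321.    7.]
rack 0.33 [458 242] [ 479. -379.   74.]
press 0.98 [333 195] [616. -27.   8.]
lever_grip 0.68 [350 214] [548. -69. 182.]
out_tray 0.84 [199 226] [520. 370.   7.]
vial_a 0.67 [290 163] [704. 100.  55.]
```

```bash
python3 - <<'E'
from h import *
z=np.load("top.npz"); im=z["im"]; save("top_crop",cv2.resize(im[120:290,150:510],(800,378),interpolation=cv2.INTER_CUBIC))
s=np.load("scene.npz")["im"]; save("scene_crop",cv2.resize(s[100:300,120:520],(800,400),interpolation=cv2.INTER_CUBIC))
E
```

```text
(no output)
```

View pics/top_crop.png

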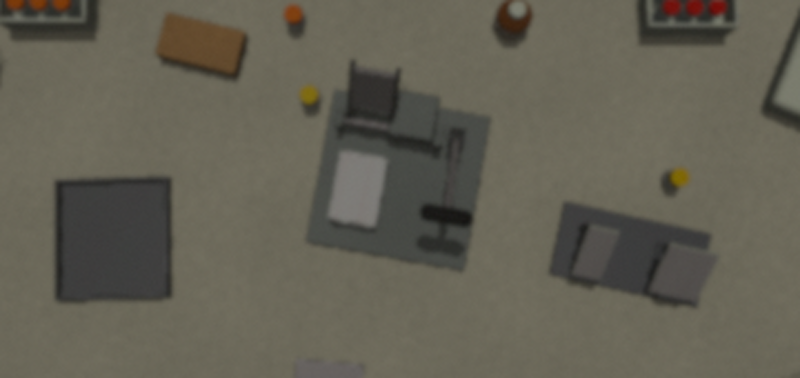

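View pics/scene_crop.png

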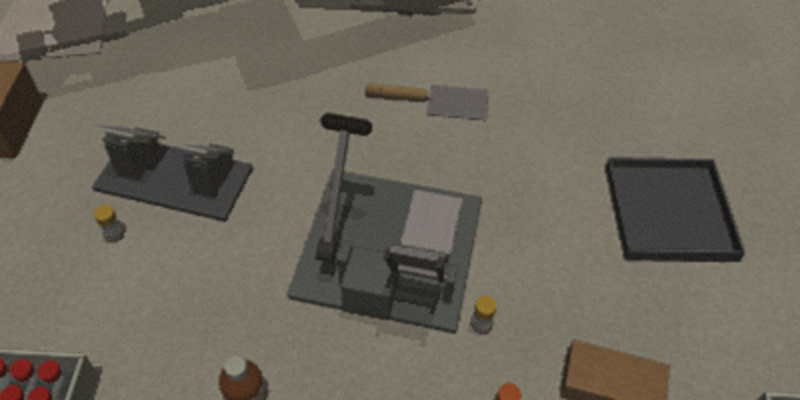

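The top crop shows the press at crop (400,180) with the white sealed pack at (358,188) and the lever bar at (446,215). The tray is at (113,238). The rack is at (630,250), with the narrow pack on its left rest (598,252) and the wide pack on the right (685,270). The scene crop agrees.

```bash
python3 - <<'E'
from h import *
z=np.load("top.npz"); P=z["P"]; im=z["im"].astype(int)
def rect(lo,hi,x0,x1,y0,y1,name,sat=None):
    m=(P[...,2]>lo)&(P[...,2]<hi)&(P[...,0]>x0)&(P[...,0]<x1)&(P[...,1]>y0)&(P[...,1]<y1)
    if sat: m&=im.mean(-1)>sat if sat>0 else im.mean(-1)<-sat
    m=cv2.morphologyEx(m.astype(np.uint8),cv2.MORPH_OPEN,np.ones((3,3)))
    n,l,s,c=cv2.connectedComponentsWithStats(m); k=1+np.argmax(s[1:,4]); q=P[l==k]
    r=cv2.minAreaRect(q[:,:2].astype(np.float32)); print(name,np.round(r[0]),np.round(r[1]),round(r[2],1),"med",np.nanmedian(q,0).round(1),len(q))
rect(36,56,500,680,-40,110,"sealed")
rect(-10,30,480,760,-180,120,"press base",-95)
rect(-10,30,430,620,-450,-200,"rack base",-80)
rect(-10,35,400,640,270,470,"tray",-80)
rect(25,130,430,560,-440,-330,"fresh")
rect(25,130,430,570,-300,-230,"narrow")
rect(150,230,500,600,-150,0,"bar")
for p in [(60,60),(300,300),(200,250)]: print(P[p[0],p[1]])
print(np.round(cams.get_calibration("wrist")["mount"],3), z["K"])
E
```

```text
sealed [583.  40.] [64. 94.] 80.5 med [582.2  40.1  43.7] 684
press base [600. -14.] [223. 218.] 80.2 med [562.   -9.2  11.8] 2788
rack base [ 503. -324.] [202. 102.] 78.0 med [ 517.4 -316.1    9.8] 1388
tray [518. 366.] [167. 156.] 3.4 med [517.3 365.9   4.5] 2911
fresh [ 476. -377.] [65. 73.] 76.8 med [ 476.3 -375.7   69.8] 581
narrow [ 500. -264.] [38. 72.] 78.1 med [ 500.9 -262.7   66.9] 380
bar [548. -70.] [58. 36.] 89.1 med [542.8 -71.8 178.3] 185
[1323.44369272 1249.46640682 -751.78050377]
[307.21842753  67.51134288   5.0539292 ]
[599.83894837 222.02634961  -0.93584394]
[[ 1.00000e-03 -9.61000e-01 -2.78000e-01  7.62670e+01]
 [ 1.00000e+00  1.00000e-03  0.00000e+00 -3.78000e-01]
 [-0.00000e+00 -2.78000e-01  9.61000e-01 -1.62113e+02]
 [ 0.00000e+00  0.00000e+00  0.00000e+00  1.00000e+00]] [[485.72164553   0.         326.84361993]
 [  0.         485.72164553 193.066071  ]
 [  0.           0.           1.        ]]
```

```bash
python3 -m creep '[0.03,0.06,0.01,0.12,0.06,0.12,0.02,0.24,0.09,0.18,0.03,0.36,0.12,0.24,0.03,0.48,0.14,0.28,0.03,0.6,0.16,0.32,0.03,0.72,0.18,0.36,0.03,0.84,0.2,0.4,0.03,0.96,0.21,0.42,0.03,1.08,0.22,0.44,0.03,1.2]' 1; python3 -m creep '[0.01,0.02,0,0.12,0.02,0.04,0,0.24,0.03,0.06,0,0.36,0.04,0.08,0,0.48,0.05,0.1,0,0.6,0.06,0.12,0,0.72,0.07,0.14,0,0.84,0.08,0.16,0,0.96,0.085,0.165,0,1.08,0.085,0.165,0,1.2]'; python3 -m creep '[0,0,0,0.12,0,0,0,0.127,0,0,0,0.127]'
```

```text
t: 1.73
ee_pos: [456.9, -190.3, 252.0]
orientation: [2.127, 2.311, 0.0]
ft_force: [0.4, 0.5, 0.2]
width: 88.1
grasp_force: 0.0
t: 2.57
ee_pos: [542.3, -25.5, 251.7]
orientation: [0.447, 3.109, 0.001]
ft_force: [-0.0, -0.4, -0.5]
width: 87.8
grasp_force: 0.0
t: 2.82
ee_pos: [541.2, -27.1, 251.7]
orientation: [0.266, 3.13, 0.0]
ft_force: [-0.3, 0.5, -0.0]
width: 87.9
grasp_force: 0.0
```

```bash
python3 -m creep '[0.01,0.03,0.01,0,0.02,0.065,0.03,0,0.02,0.065,0.03,0,0.02,0.065,0.03,0]'; python3 - <<'E'
from h import *
im,d,P,M,K=grab("wrist"); save("w1",im); np.savez("w1",im=im,P=P,M=M,K=K)
for b in boxes_of("wrist","sealed_pack")[:2]: print(b)
print(M[:3,3].round())
def rect(lo,hi,x0,x1,y0,y1,name):
    m=(P[...,2]>lo)&(P[...,2]<hi)&(P[...,0]>x0)&(P[...,0]<x1)&(P[...,1]>y0)&(P[...,1]<y1)
    m=cv2.morphologyEx(m.astype(np.uint8),cv2.MORPH_OPEN,np.ones((5,5)))
    n,l,s,c=cv2.connectedComponentsWithStats(m); k=1+np.argmax(s[1:,4]); q=P[l==k]
    r=cv2.minAreaRect(q[:,:2].astype(np.float32)); print(name,np.round(r[0],1),np.round(r[1],1),round(r[2],1),"med",np.nanmedian(q,0).round(1),len(q))
rect(37,52,500,650,-30,110,"sealed")
E
```

```text
t: 3.15
ee_pos: [562.1, 38.9, 282.6]
orientation: [0.262, 3.128, 0.0]
ft_force: [1.0, -0.3, -1.4]
width: 87.8
grasp_force: 0.0
{'centre': [325.8, 179.8], 'score': 0.88}
{'centre': [207.2, 195.4], 'score': 0.37}
[487.  52. 445.]
sealed [584.3  40.2] [64.  93.5] 80.2 med [581.1  40.5  44. ] 3207
```

View pics/w1.png

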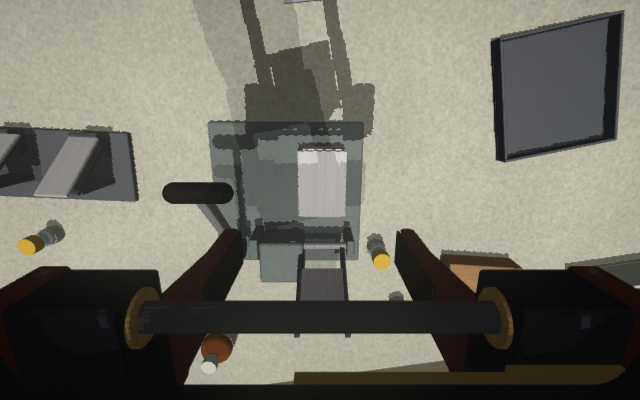

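The wrist view shows the sealed pack at (325,180), the lever bar at (198,192), the platen at (320,300), and the gripper body long along the finger axis. I'll grip at nest x = +32 mm, so the body clears the bar.

```bash
python3 -m creep '[0.03,-0.002,-0.02,0,0.052,-0.004,-0.05,0,0.052,-0.004,-0.07,0,0.052,-0.004,-0.1,0,0.052,-0.004,-0.13,0,0.052,-0.004,-0.16,0,0.052,-0.004,-0.19,0,0.052,-0.004,-0.22,0,0.052,-0.004,-0.24,0,0.052,-0.004,-0.256,0]'; python3 -m creep '[0,0,0,0]'
```

```text
t: 4.08
ee_pos: [610.9, 32.3, 22.6]
orientation: [-0.266, -3.126, 0.001]
ft_force: [0.2, -0.0, -0.3]
width: 87.7
grasp_force: 0.0
t: 4.17
ee_pos: [609.6, 32.3, 21.5]
orientation: [-0.265, -3.123, 0.002]
ft_force: [-0.1, 0.9, 0.2]
width: 88.0
grasp_force: 0.0
```

```bash
python3 -m creep '[0.004,0.002,0.002,0,0.004,0.002,0.002,0]'; python3 -m creep '[0,0,0,0,0,0,0,0,0,0,0,0,0,0,0,0,0,0,0,0,0,0,0,0]' 0.5;  python3 - <<'E'
from h import *
o=get_obs(); print(o["ft_force"],o["ee_pos"],o["width"],o["grasp_force"])
E
```

```text
t: 4.33
ee_pos: [618.5, 35.3, 28.7]
orientation: [0.264, 3.129, 0.0]
ft_force: [0.8, -0.1, 0.3]
width: 87.9
grasp_force: 0.0
t: 4.83
ee_pos: [617.6, 35.9, 28.3]
orientation: [0.262, 3.13, 0.0]
ft_force: [-0.9, -0.1, 6.6]
width: 63.5
grasp_force: 30.0
[-0.93777328 -0.06939845  6.56020164] [617.55885424  35.88583878  28.33611984] 63.48457343291515 29.968506395816803
```

```bash
python3 -m creep '[0,0,0.01,0,0,0,0.03,0,0,0,0.06,0,-0.005,0.01,0.09,0.03,-0.01,0.04,0.11,0.07,-0.02,0.08,0.12,0.12,-0.03,0.12,0.12,0.17,-0.04,0.16,0.12,0.23,-0.05,0.2,0.12,0.23,-0.055,0.24,0.12,0.23]'; python3 -m creep '[-0.005,0.035,0,0,-0.01,0.07,0,0,-0.01,0.09,0,0,-0.01,0.092,0,0,-0.01,0.092,0,0]'
```

```text
t: 5.67
ee_pos: [560.7, 277.5, 148.4]
orientation: [0.1, -3.14, 0.0]
ft_force: [0.1, -0.2, -0.3]
width: 63.5
grasp_force: 30.0
t: 6.08
ee_pos: [551.7, 368.9, 147.8]
orientation: [-0.103, 3.14, -0.0]
ft_force: [-0.2, -1.0, 0.9]
width: 63.2
grasp_force: 30.0
```

```bash
python3 - <<'E'
from h import *
im,d,P,M,K=grab("wrist"); save("w2",im)
o=get_obs(); e=o["ee_pos"]
m=(P[...,2]>135)&(P[...,2]<180)&(np.abs(P[...,1]-e[1])<28)&(P[...,0]>e[0]-90)&(P[...,0]<e[0]-15)
q=P[m]; A=np.c_[q[:,:2]-e[:2],np.ones(len(q))]; s=np.linalg.lstsq(A,q[:,2],rcond=None)[0]; print("pack",len(q),s.round(3),q.min(0).round(),q.max(0).round())
m=(P[...,2]<12)&(P[...,2]>-8)&(im.mean(-1)<105)&(P[...,1]>270)&(P[...,0]>400)&(P[...,0]<640)
q=P[m]; print("tray floor", np.percentile(q,[1,99],axis=0).round(),len(q))
E
```

```text
pack 15284 [ 1.00000e-03 -0.00000e+00  1.63438e+02] [470. 340. 161.] [537. 396. 166.]
tray floor [[401. 274.  -2.]
 [585. 649.  11.]] 13198
```

```bash
python3 -m creep '[0,0,-0.03,0,0,0,-0.065,0,0,0,-0.1,0,0,0,-0.125,0,0,0,-0.135,0,0,0,-0.139,0,0,0,-0.14,0,0,0,-0.14,0]'; python3 -m creep '[0,0,0,0,0,0,0,0,0,0,0,0,0,0,0,0,0,0,0.03,0,0,0,0.08,0]' 1; python3 - <<'E'
from h import *
im,d,P,M,K=grab("wrist"); save("w3",im)
e=get_obs()["ee_pos"]; print(e)
q=P[(P[...,2]>14)&(P[...,2]<30)&(np.abs(P[...,1]-368)<55)&(P[...,0]>e[0]-95)&(P[...,0]<e[0]-15)&(im.mean(-1)>110)]
A=np.c_[q[:,:2]-e[:2],np.ones(len(q))]; print(len(q),np.linalg.lstsq(A,q[:,2],rcond=None)[0].round(3),np.percentile(q,[1,50,99],axis=0).round())
E
```

```text
t: 6.8
ee_pos: [553.3, 367.9, 9.0]
orientation: [-0.098, 3.138, 0.002]
ft_force: [0.4, 0.4, -0.1]
width: 63.4
grasp_force: 30.0
t: 7.3
ee_pos: [549.5, 366.2, 76.4]
orientation: [0.099, -3.133, 0.006]
ft_force: [0.7, 1.0, 0.3]
width: 87.7
grasp_force: 0.0
[554.94202905 369.79142021  87.22992633]
3481 [ 0.0000e+00 -1.0000e-03  1.8018e+01] [[474. 334.  16.]
 [496. 379.  18.]
 [538. 397.  20.]]
```

View pics/w3.png

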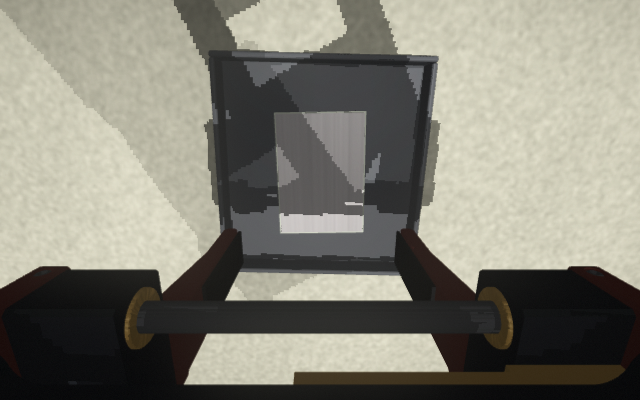

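The pack lies flat and centred in the tray, at pixels (320,172). Next is the rack.

```bash
python3 -m creep '[0,0,0.04,0,0,-0.01,0.08,0,0,-0.03,0.12,-0.03,-0.01,-0.06,0.15,-0.06,-0.02,-0.1,0.16,-0.1,-0.02,-0.14,0.16,-0.15,-0.03,-0.18,0.16,-0.2,-0.03,-0.22,0.16,-0.28,-0.04,-0.26,0.16,-0.28,-0.04,-0.3,0.16,-0.28]'; python3 -m creep '[0,-0.04,0,0,0,-0.08,0,0,0,-0.12,0,0,0,-0.16,0,0,0,-0.2,0,0,0,-0.24,0,0,0,-0.28,0,0,0,-0.32,0,0,0,-0.36,0,0,0,-0.4,0,0]'; python3 -m creep '[-0.01,-0.03,0,0,-0.03,-0.045,0,0,-0.03,-0.045,0,0,-0.03,-0.045,0,0]'; python3 - <<'E'
from h import *
o=get_obs(); e=o["ee_pos"]; im,d,P,M,K=grab("wrist"); save("w4",im); np.savez("w4",im=im,P=P); print(e,o["orientation"])
for n in ["fresh_pack","narrow_pack","rack"]:
    for b in boxes_of("wrist",n)[:2]:
        c=np.round(b["centre"]).astype(int); print(n,round(b["score"],2),c,P[c[1],c[0]].round())
E
```

```text
t: 8.18
ee_pos: [510.6, 66.2, 239.8]
orientation: [0.339, 3.123, 0.0]
ft_force: [1.1, -0.7, 0.1]
width: 87.6
grasp_force: 0.0
t: 9.02
ee_pos: [512.0, -334.2, 239.8]
orientation: [0.34, 3.122, -0.001]
ft_force: [0.6, -0.2, 0.1]
width: 87.6
grasp_force: 0.0
t: 9.35
ee_pos: [481.5, -377.8, 239.4]
orientation: [0.344, 3.122, 0.0]
ft_force: [0.4, 0.3, 0.5]
width: 88.1
grasp_force: 0.0
[ 481.5418856  -377.81617273  239.42567536] [3.43691445e-01 3.12243846e+00 2.08341193e-04]
fresh_pack 0.59 [319 181] [ 482. -377.   73.]
narrow_pack 0.69 [421 181] [ 505. -269.   77.]
rack 0.77 [376 167] [ 494. -304.   10.]
```

View pics/w4.png

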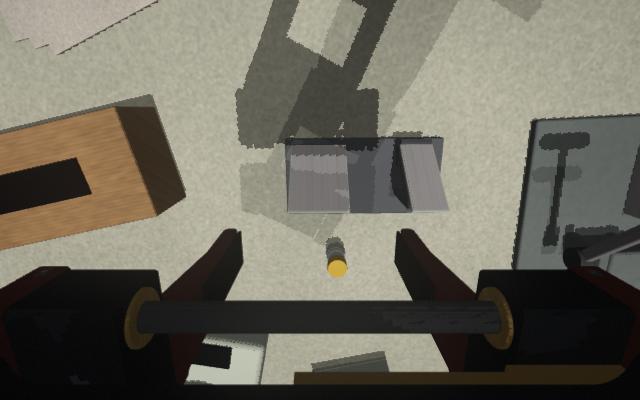

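The wide pack shows at (320,182), the narrow pack at (422,178), and vial_b at (337,260) behind the rack.

```bash
python3 - <<'E'
from h import *
z=np.load("w4.npz"); P=z["P"]; im=z["im"]
def fit(lo,hi):
    m=(P[...,2]>30)&(P[...,2]<115)&(P[...,0]>420)&(P[...,0]<560)&(P[...,1]>lo)&(P[...,1]<hi)
    m=cv2.erode(m.astype(np.uint8),np.ones((3,3)))>0
    q=P[m]
    for _ in range(4):
        c=np.median(q,0); n=np.linalg.svd(q-q.mean(0),full_matrices=False)[2][2]; n*=np.sign(n[2]); q=q[np.abs((q-q.mean(0))@n)<3]
    x=np.array([n[0],n[1],0]);x/=-np.linalg.norm(x); yaw=np.degrees(np.arctan2(x[1],x[0]))
    yv=np.cross([0,0,1],x); up=np.cross(yv,n); up*=np.sign(up[2])
    c0=q.mean(0); a=(q-c0)@up; b=(q-c0)@yv
    la,lb=np.percentile(a,[.5,99.5]),np.percentile(b,[.5,99.5])
    C=c0+up*la.mean()+yv*lb.mean()
    print("tilt",np.degrees(np.arccos(n[2])).round(1),"yaw",yaw.round(1),"size",np.ptp(la).round(1),np.ptp(lb).round(1),"foil centre",C.round(1),"z",q[:,2].min().round(),q[:,2].max().round())
fit(-425,-325); fit(-300,-225)
E
```

```text
tilt 47.8 yaw -12.1 size 91.6 60.9 foil centre [ 475.5 -376.1   68.2] z 34.0 103.0
tilt 47.7 yaw -8.7 size 92.6 36.3 foil centre [ 499.4 -264.7   67.8] z 33.0 103.0
```

```bash
python3 -m creep '[0.015,-0.003,-0.02,0.008,0.015,-0.003,-0.05,0.008,0.015,-0.003,-0.08,0.008,0.015,-0.003,-0.11,0.008,0.015,-0.003,-0.14,0.008,0.015,-0.003,-0.16,0.008,0.015,-0.003,-0.169,0.008,0.015,-0.003,-0.169,0.008,0.015,-0.003,-0.169,0.008]'; python3 -m creep '[0,0,0,0]'
```

```text
t: 10.3
ee_pos: [498.0, -379.8, 70.8]
orientation: [0.326, 3.124, -0.0]
ft_force: [0.1, 0.5, 0.5]
width: 87.8
grasp_force: 0.0
t: 10.38
ee_pos: [498.5, -380.6, 71.9]
orientation: [0.326, 3.122, -0.002]
ft_force: [0.3, -0.4, -0.6]
width: 87.6
grasp_force: 0.0
```

```bash
python3 -m creep '[0,0,0,0,0,0,0,0,0,0,0,0,0,0,0,0,0,0,0,0]' 0.5; python3 -m creep '[0,0,0.01,0,0,0,0.03,0,0,0,0.06,0,0,0,0.1,0,0,0,0.14,0,0,0,0.17,0,0,0,0.17,0,0,0,0.17,0]'; cat > tilt.py <<'E'
from h import *
o=get_obs(); e=o["ee_pos"]; im,d,P,M,K=grab("wrist")
import sys; save(sys.argv[1],im)
T=Rn.from_rotvec(o["orientation"]).as_matrix(); L=(P-e)@T  # tool coords
hx=-L[...,0]; hy=L[...,1]; up=-L[...,2]
m=(np.abs(hy)<29)&(hx>-85)&(hx<35)&(up>-80)&(up<50); 
q=np.stack([hx[m],hy[m],up[m]],-1)
for _ in range(6):
    c=np.median(q,0); n=np.linalg.svd(q-q.mean(0),full_matrices=False)[2][2]; n*=np.sign(n[2]); q=q[np.abs((q-q.mean(0))@n)<4]
lo=q[q[:,0]<np.percentile(q[:,0],2)].mean(0)
print(o["t"],"TCP",e.round(1),"F",o["ft_force"].round(1),"w",o["width"].round(1),"n",n.round(3),"pitch",np.degrees(np.arctan2(-n[0],n[2])).round(1),"low end rel TCP (fwd,left,up)",lo.round(1),len(q),"foil up at TCP axis",(q.mean(0)[2]+q.mean(0)[0]*n[0]/n[2]).round(1))
E
python3 tilt.py w5
```

```text
t: 10.8
ee_pos: [497.5, -380.4, 70.9]
orientation: [0.328, 3.124, -0.001]
ft_force: [-0.3, 0.7, 4.0]
width: 63.6
grasp_force: 30.0
t: 11.47
ee_pos: [498.0, -380.8, 243.0]
orientation: [0.327, 3.121, -0.004]
ft_force: [-0.6, 0.7, -0.9]
width: 63.5
grasp_force: 30.0Traceback (most recent call last):
  File "tilt.py", line 11, in <module>
    print(o["t"],"TCP",e.round(1),"F",o["ft_force"].round(1),"w",o["width"].round(1),"n",n.round(3),"pitch",np.degrees(np.arctan2(-n[0],n[2])).round(1),"low end rel TCP (fwd,left,up)",lo.round(1),len(q),"foil up at TCP axis",(q.mean(0)[2]+q.mean(0)[0]*n[0]/n[2]).round(1))
                                                                 ^^^^^^^^^^^^^^^^
AttributeError: 'float' object has no attribute 'round'
```

View pics/w5.png

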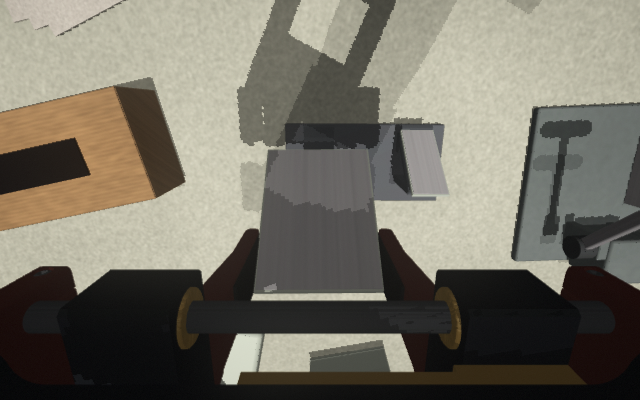

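Wide pack is held at its lean. The lever bar blocks the gripper body over the nest while the pack is tilted. I'll first flatten the pack against the block's near rim, with the tool turned half round so the body stays clear, then turn back and seat it.

```bash
sed -i 's/o\["width"\].round(1)/round(float(o["width"]),1)/' tilt.py; python3 tilt.py w5b
python3 -m creep '[0,0,0.02,0,0,0.01,0.04,-0.1,-0.005,0.03,0.05,-0.22,-0.005,0.06,0.05,-0.34,-0.005,0.09,0.05,-0.46,-0.005,0.12,0.05,-0.58,-0.005,0.15,0.05,-0.7,-0.005,0.18,0.05,-0.82,-0.005,0.21,0.05,-0.94,-0.005,0.24,0.05,-1.06]'
python3 -m creep '[0,0.02,0,-0.12,0,0.04,0,-0.24,0,0.06,0,-0.36,0,0.08,0,-0.48,0,0.1,0,-0.6,0,0.12,0,-0.72,0,0.14,0,-0.84,0,0.16,0,-0.96,0,0.18,0,-1.08,0,0.196,0,-1.2]'
python3 -m creep '[0,0,0,-0.12,0,0,0,-0.24,0,0,0,-0.36,0,0,0,-0.48,0,0,0,-0.6,0,0,0,-0.72,0,0,0,-0.84,0,0,0,-0.84]'; python3 tilt.py w6
```

```text
11.5167 TCP [ 497.1 -380.   240.9] F [-0.4  0.   0.2] w 63.6 n [-0.741  0.002  0.671] pitch 47.9 low end rel TCP (fwd,left,up) [-50.7   1.3 -34.4] 15136 foil up at TCP axis 21.8
t: 12.4
ee_pos: [490.9, -138.4, 288.2]
orientation: [-1.868, -2.521, 0.002]
ft_force: [0.0, -0.4, -0.4]
width: 63.5
grasp_force: 30.0
t: 13.23
ee_pos: [490.9, 57.0, 288.2]
orientation: [-2.967, -1.028, 0.006]
ft_force: [-0.3, -0.3, -0.9]
width: 63.8
grasp_force: 30.0
t: 13.9
ee_pos: [491.1, 55.8, 288.3]
orientation: [3.129, -0.269, -0.006]
ft_force: [-0.3, -0.6, 0.5]
width: 63.4
grasp_force: 30.0
13.9 TCP [491.1  55.8 288.3] F [-0.3 -0.6  0.5] w 63.4 n [-0.741  0.002  0.671] pitch 47.8 low end rel TCP (fwd,left,up) [-50.4   1.6 -34.3] 15159 foil up at TCP axis 21.6
```

```bash
python3 -m creep '[0.002,0,-0.03,0,0.002,0,-0.06,0,0.002,0,-0.09,0,0.002,0,-0.12,0,0.002,0,-0.15,0,0.002,0,-0.18,0,0.002,0,-0.195,0,0.002,0,-0.198,0,0.002,0,-0.198,0]'; python3 tilt.py w7
```

```text
t: 14.7
ee_pos: [492.9, 55.7, 90.8]
orientation: [3.13, -0.258, -0.006]
ft_force: [-0.7, 0.1, -0.9]
width: 63.6
grasp_force: 30.0
14.7 TCP [492.9  55.7  90.8] F [-0.7  0.1 -0.9] w 63.6 n [-0.748  0.002  0.663] pitch 48.4 low end rel TCP (fwd,left,up) [-77.6   1.8 -66.8] 15778 foil up at TCP axis 21.9
```

View pics/w7.png

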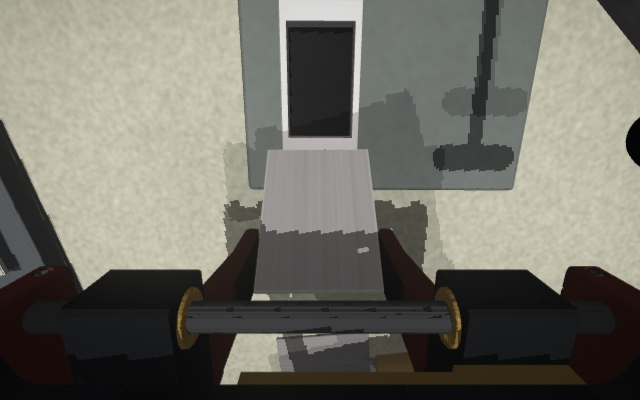

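The pack's low end at (320,150) sits over the near rim, and the pocket shows clearly at (320,80). I'll pivot along an arc.

```bash
python3 - <<'E'
from h import *
# nest from pocket corners on plane z=40 in w7 (pose unchanged)
o=get_obs(); c=cams.get_calibration("wrist"); K=np.array(c["mtx"]); T=np.eye(4);T[:3,:3]=Rn.from_rotvec(o["orientation"]).as_matrix();T[:3,3]=o["ee_pos"];M=T@np.array(c["mount"])
im=cv2.imread("pics/w7.png"); g=im[5:142,280:362].mean(-1); m=np.zeros((400,640),np.uint8); m[5:142,280:362]=(g<75)
cn=max(cv2.findContours(m,0,2)[0],key=cv2.contourArea).reshape(-1,2).astype(float)
r=np.c_[(cn[:,0]-K[0,2])/K[0,0],(cn[:,1]-K[1,2])/K[1,1],np.ones(len(cn))]@M[:3,:3].T
Q=M[:3,3]+r*((40-M[2,3])/r[:,2])[:,None]
print(cv2.minAreaRect(Q[:,:2].astype(np.float32)))
E
python3 -m creep '[0,0,-0.012,0,-0.004,0.001,-0.016,0,-0.0075,0.001,-0.020,0,-0.0115,0.002,-0.026,0,-0.0155,0.0025,-0.031,0]'; python3 tilt.py w8
```

```text
((585.3648071289062, 40.048553466796875), (42.419891357421875, 69.73442077636719), 80.37963104248047)
t: 15.17
ee_pos: [479.9, 58.7, 62.6]
orientation: [-3.13, 0.261, -0.006]
ft_force: [1.3, 1.1, 3.3]
width: 63.6
grasp_force: 30.0
15.1667 TCP [479.9  58.7  62.6] F [1.3 1.1 3.3] w 63.6 n [-0.57  -0.006  0.821] pitch 34.8 low end rel TCP (fwd,left,up) [-77.2   2.1 -30.7] 19192 foil up at TCP axis 24.2
```

```bash
python3 -m creep '[-0.003,0.0005,-0.006,0,-0.0055,0.001,-0.012,0,-0.008,0.0015,-0.018,0,-0.0095,0.002,-0.025,0,-0.0105,0.002,-0.031,0,-0.011,0.002,-0.037,0,-0.011,0.002,-0.038,0,-0.011,0.002,-0.038,0]'; python3 tilt.py w9
```

```text
t: 15.88
ee_pos: [467.2, 60.3, 22.7]
orientation: [3.13, -0.262, -0.002]
ft_force: [-1.9, 0.4, 3.1]
width: 63.5
grasp_force: 30.0
15.8833 TCP [467.2  60.3  22.7] F [-1.9  0.4  3.1] w 63.5 n [-0.09   0.001  0.996] pitch 5.2 low end rel TCP (fwd,left,up) [-82.7   1.2  17.5] 25291 foil up at TCP axis 27.2
```

```bash
python3 -m creep '[0,0,-0.003,0,0,0,-0.006,0,0,0,-0.006,0]'; python3 -m creep '[0,0,0.02,0,0,0,0.06,0,0,0,0.1,0,0,0,0.14,0,0,0,0.18,0,0,0,0.22,0,0,0,0.24,0,0,0,0.24,0]'; python3 tilt.py w10
```

```text
t: 16.18
ee_pos: [468.0, 60.4, 17.0]
orientation: [-3.131, 0.262, -0.001]
ft_force: [-0.4, -0.1, 2.0]
width: 63.0
grasp_force: 30.0
t: 16.85
ee_pos: [470.7, 60.6, 262.3]
orientation: [-3.129, 0.262, -0.015]
ft_force: [-0.2, -0.2, 0.3]
width: 63.5
grasp_force: 30.0
16.85 TCP [470.7  60.6 262.3] F [-0.2 -0.2  0.3] w 63.5 n [-0.045 -0.     0.999] pitch 2.6 low end rel TCP (fwd,left,up) [-74.1   1.3  23.4] 23183 foil up at TCP axis 27.2
```

```bash
python3 -m creep '[0.01,0,0,0.12,0.025,-0.005,0,0.24,0.04,-0.008,0,0.36,0.055,-0.01,0,0.48,0.07,-0.013,0,0.6,0.085,-0.016,0,0.72,0.1,-0.019,0,0.84,0.115,-0.022,0,0.96,0.13,-0.024,0,1.08,0.14,-0.026,0,1.2]'
python3 -m creep '[0,0,0,0.12,0,0,0,0.24,0,0,0,0.36,0,0,0,0.48,0,0,0,0.6,0,0,0,0.72,0,0,0,0.84,0,0,0,0.96,0,0,0,1.08,0,0,0,1.2]'
python3 -m creep '[0,0,0,0.12,0,0,0,0.24,0,0,0,0.36,0,0,0,0.48,0,0,0,0.6,0,0,0,0.72,0,0,0,0.742,0,0,0,0.742]'; cat > seat.py <<'E'
from h import *
import sys
o=get_obs(); e=o["ee_pos"]; im,d,P,M,K=grab("wrist"); save(sys.argv[1],im); print(o["t"],e.round(1),o["orientation"].round(3),o["ft_force"].round(1))
lo,hi=float(sys.argv[2]),float(sys.argv[3])
m=((P[...,2]>lo)&(P[...,2]<hi)&(np.hypot(P[...,0]-585,P[...,1]-40)<65)).astype(np.uint8)
m=cv2.morphologyEx(m,cv2.MORPH_OPEN,np.ones((7,7))); n,l,s,c=cv2.connectedComponentsWithStats(m); k=1+np.argmax(s[1:,4]); q=P[l==k]
r=cv2.minAreaRect(q[:,:2].astype(np.float32)); A=np.c_[q[:,:2]-[585,40],np.ones(len(q))]
print("rect",np.round(r[0],1),np.round(r[1],1),round(r[2],1),"plane",np.linalg.lstsq(A,q[:,2],rcond=None)[0].round(3))
ux=np.array([.986,-.167]);uy=np.array([.167,.986]); a=(q[:,:2]-[584.8,40.1])@ux; b=(q[:,:2]-[584.8,40.1])@uy
print("nest-frame x ext",np.percentile(a,[.3,99.7]).round(1),"y ext",np.percentile(b,[.3,99.7]).round(1))
E
python3 seat.py w11 260 310
```

```text
t: 17.73
ee_pos: [607.9, 34.0, 254.3]
orientation: [-2.726, -1.558, 0.005]
ft_force: [-0.5, 0.3, -0.6]
width: 63.3
grasp_force: 30.0
t: 18.57
ee_pos: [606.6, 34.3, 254.4]
orientation: [-1.369, -2.824, 0.003]
ft_force: [-0.3, 0.3, -0.2]
width: 63.2
grasp_force: 30.0
t: 19.23
ee_pos: [606.9, 34.3, 255.2]
orientation: [-0.264, -3.127, 0.001]
ft_force: [-0.1, 0.1, -0.3]
width: 63.1
grasp_force: 30.0
19.2333 [606.9  34.3 255.2] [-2.640e-01 -3.127e+00  1.000e-03] [-0.1  0.1 -0.3]
rect [578.   39.9] [86.5 90.6] 80.4 plane [ 8.20000e-02 -1.50000e-02  2.82894e+02]
nest-frame x ext [-52.   37.4] y ext [-42.3  39.3]
```

View pics/w11.png

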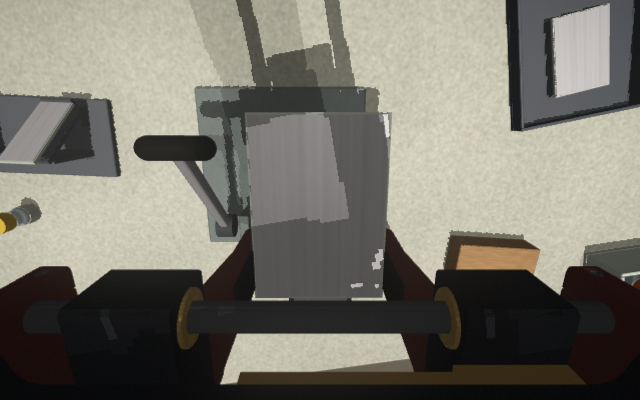

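```bash
python3 -m creep '[0.008,0.001,-0.03,0,0.008,0.001,-0.07,0,0.008,0.001,-0.11,0,0.008,0.001,-0.15,0,0.008,0.001,-0.18,0,0.008,0.001,-0.2,0,0.008,0.001,-0.205,0,0.008,0.001,-0.205,0,0.008,0.001,-0.205,0]';python3 seat.py w12 65 92
```

```text
t: 20.03
ee_pos: [616.3, 35.4, 52.8]
orientation: [0.264, 3.13, 0.0]
ft_force: [0.6, -0.7, -0.3]
width: 63.5
grasp_force: 30.0
20.0333 [616.3  35.4  52.8] [0.264 3.13  0.   ] [ 0.6 -0.7 -0.3]
rect [587.1  40.7] [81.8 90.2] 80.4 plane [ 4.9000e-02 -9.0000e-03  7.8664e+01]
nest-frame x ext [-43.   46.3] y ext [-37.5  39.8]
```

View pics/w12.png

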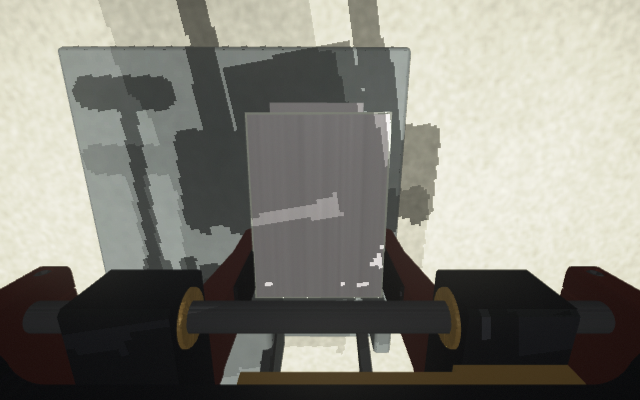

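The flange (columns 246–391) nearly covers the block rim, which shows at row 105. It needs a shift of about 1–2 mm, then a slow descent.

```bash
python3 -m creep '[-0.0015,-0.001,-0.005,0,-0.0015,-0.001,-0.012,0,-0.0015,-0.001,-0.018,0,-0.0015,-0.001,-0.022,0,-0.0015,-0.001,-0.025,0,-0.0015,-0.001,-0.028,0,-0.0015,-0.001,-0.03,0,-0.0015,-0.001,-0.03,0]';python3 seat.py w13 36 60
```

```text
t: 20.75
ee_pos: [614.0, 34.4, 21.8]
orientation: [-0.262, -3.13, 0.0]
ft_force: [-0.1, -0.6, 0.1]
width: 63.7
grasp_force: 30.0
20.75 [614.   34.4  21.8] [-0.262 -3.13   0.   ] [-0.1 -0.6  0.1]
rect [583.7  40.1] [81.5 92.9] 80.4 plane [ 5.5000e-02 -8.0000e-03  4.7615e+01]
nest-frame x ext [-47.5  44.3] y ext [-38.4  38.2]
```

```bash
python3 -m creep '[0,0,-0.002,0,0,0,-0.004,0,0,0,-0.0045,0,0,0,-0.0045,0]'; python3 -m creep '[0,0,0,0,0,0,0,0,0,0,0,0,0,0,0,0]' 1;python3 seat.py w14 36 60
```

```text
t: 21.13
ee_pos: [614.6, 34.4, 18.0]
orientation: [0.262, 3.13, 0.0]
ft_force: [-0.4, -0.3, 2.6]
width: 63.5
grasp_force: 30.0
t: 21.47
ee_pos: [614.0, 34.4, 17.7]
orientation: [-0.262, -3.13, 0.0]
ft_force: [0.4, 0.6, 0.4]
width: 85.5
grasp_force: 0.0
21.4667 [614.   34.4  17.7] [-0.262 -3.13   0.   ] [0.4 0.6 0.4]
rect [583.8  39.9] [64.5 93.2] 80.6 plane [ 7.0000e-03 -1.0000e-03  4.3961e+01]
nest-frame x ext [-47.4  44.8] y ext [-32.1  31.5]
```

Seated: foil at z = 44 and level within 0.01 rad. I'll back straight up, then go to the lever with fingers shut and turned 90°.

```bash
python3 -m creep '[0,0,0.02,0,0,0,0.05,0,0,0,0.09,0,0,0,0.13,0,0,0,0.17,0,0,0,0.21,0,0,0,0.24,-0.1,0,0,0.24,-0.22,0,0,0.24,-0.34,0,0,0.24,-0.46]' 1; python3 seat.py w15 36 60; python3 -m creep '[-0.01,-0.01,0,-0.12,-0.02,-0.02,0,-0.24,-0.03,-0.03,0,-0.36,-0.04,-0.04,0,-0.48,-0.05,-0.06,0,-0.6,-0.06,-0.08,0,-0.72,-0.072,-0.1,0,-0.84,-0.072,-0.108,0,-0.96,-0.072,-0.108,0,-1.08,-0.072,-0.108,0,-1.11]' 0;  python3 - <<'E'
from h import *
o=get_obs(); e=o["ee_pos"]; im,d,P,M,K=grab("wrist"); save("w16",im); print(e,o["orientation"])
for n in ["lever_grip"]:
    for b in boxes_of("wrist",n)[:2]:
        c=np.round(b["centre"]).astype(int); print(n,round(b["score"],2),c,P[c[1],c[0]].round())
m=(P[...,2]>155)&(P[...,2]<200)&(np.hypot(P[...,0]-542,P[...,1]+70)<70)&(im.mean(-1)<60)
q=P[m]; print(len(q),np.percentile(q,[2,50,98],axis=0).round() if len(q) else '')
E
```

```text
t: 22.35
ee_pos: [614.4, 34.4, 258.9]
orientation: [0.977, 2.984, 0.001]
ft_force: [0.8, -0.0, -0.4]
width: 88.2
grasp_force: 0.0
22.35 [614.4  34.4 258.9] [9.770e-01 2.984e+00 1.000e-03] [ 0.8 -0.  -0.4]
rect [583.7  40.1] [64.  93.4] 80.6 plane [ 7.0000e-03 -1.0000e-03  4.3921e+01]
nest-frame x ext [-47.4  45. ] y ext [-31.9  31.6]
t: 23.23
ee_pos: [541.8, -74.4, 257.7]
orientation: [-2.403, -2.024, 0.0]
ft_force: [-1.6, -0.6, -0.1]
width: 24.6
grasp_force: 0.0
[541.84012682 -74.36627326 257.73410292] [-2.40250665e+00 -2.02392490e+00  2.15895702e-04]
lever_grip 0.63 [330 189] [553. -66. 162.]
1720 [[531. -96. 157.]
 [543. -67. 179.]
 [564. -40. 182.]]
```

View pics/w16.png

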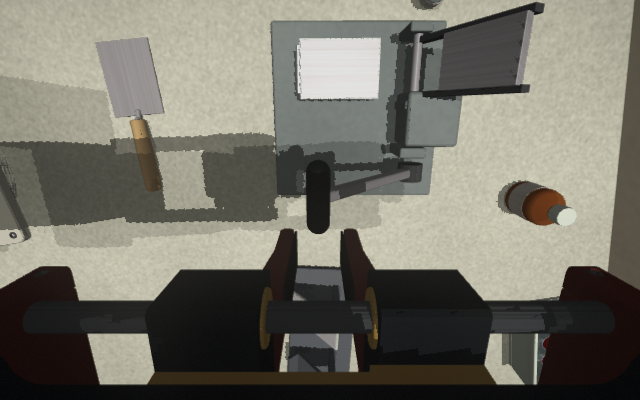

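The pack sits on the block at (340,68) and the lever bar is at (318,197), directly under the fingers. Pressing along its arc.

```bash
python3 -m creep '[0,0,-0.03,0,0,0,-0.055,0,0,0,-0.065,0,0,0,-0.073,0]' 0; python3 -m creep '[-0.006,0.001,-0.008,0,-0.0105,0.002,-0.015,0,-0.0195,0.003,-0.027,0,-0.0275,0.0045,-0.0405,0,-0.0345,0.006,-0.054,0,-0.0395,0.0065,-0.069,0,-0.043,0.007,-0.084,0,-0.0455,0.0075,-0.099,0,-0.046,0.008,-0.107,0,-0.046,0.008,-0.109,0]'; python3 - <<'E'
from h import *
o=get_obs(); print(o["t"],o["ee_pos"],o["ft_force"],o["width"])
E
```

```text
t: 23.67
ee_pos: [541.4, -73.3, 183.4]
orientation: [-2.394, -2.031, 0.003]
ft_force: [-1.1, 0.6, 0.1]
width: 0.5
grasp_force: 0.0
t: 24.5
ee_pos: [495.9, -65.6, 77.1]
orientation: [-2.396, -2.03, 0.002]
ft_force: [-13.5, 0.5, 40.5]
width: 0.3
grasp_force: 20.3
24.5 [495.94930334 -65.55040847  77.0803475 ] [-13.50754536   0.5001175   40.45858729] 0.3122479427227643
```

```bash
python3 -m creep '[0,0,0,0,0,0,0,0]'; python3 -m creep '[0,0,0.01,0,0,0,0.04,0,0,0,0.08,0,0,0,0.12,0,0,0,0.16,0,0,0,0.2,0,0,0,0.2,0,0,0,0.2,0]'; python3 - <<'E'
from h import *
o=get_obs(); e=o["ee_pos"]; im,d,P,M,K=grab("top"); save("t2",cv2.resize(im[120:290,150:510],(800,378)))
o=get_obs(); print(e,o["ft_force"])
im,d,P,M,K=grab("wrist"); save("w17",im)
m=(P[...,2]>60)&(P[...,2]<200)&(np.hypot(P[...,0]-496,P[...,1]+65)<60)&(im.mean(-1)<60)
q=P[m]; print("bar",len(q),np.percentile(q,[2,50,98],axis=0).round())
E
```

```text
t: 24.67
ee_pos: [495.9, -65.5, 77.6]
orientation: [-2.396, -2.03, 0.001]
ft_force: [-8.9, 1.4, 19.1]
width: 0.6
grasp_force: 9.7
t: 25.33
ee_pos: [498.2, -65.8, 279.3]
orientation: [2.393, 2.027, 0.008]
ft_force: [-0.1, 0.4, -0.4]
width: 0.2
grasp_force: 0.0
[498.20650169 -65.84109159 279.29418902] [ 0.09215352  1.22940578 -1.34905937]
bar 969 [[485. -88.  65.]
 [499. -62.  75.]
 [537. -32.  78.]]
```

View pics/w17.png

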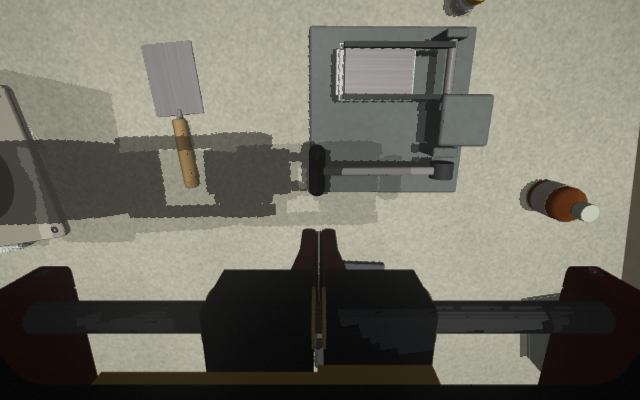

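The lever stays down: the bar at (318,170) has its top at z ≈ 77, and the platen at (395,72) is closed over the pack. The tool is clear, so I'm handing in.

```bash
python3 -c "
from workcell import ticket
print(ticket.close_job())"
```

```text
the job is handed in; nothing more can be done
None
```

I handed the job in at about 25 s, with no verdict returned: at my last look at each, the sealed pack lay flat, foil up, in the out tray; the wide pack was seated level in the pocket under the closed platen; the lever stayed down by itself; and the arm was clear.

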